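# Flip the round status flag to its check mark

## Robot

A 6-joint arm with a two-finger parallel gripper is mounted at the origin on the work surface; the furniture and walls round the work are solid. World frame = base frame: x ahead of the robot, y to its left, z up, the work surface at z = 0. Lengths are in m, angles in rad, forces in N, time in s.
With the tool pointing down it reaches from about 0.325 to 1 m from the base axis. Payload 5.1 kg.
Tool frame: the origin (TCP) lies on the centre line of the jaws, within the pads' length; the fingertips stand 8 mm ahead of it and the grasp point (between the pads) lies 11 mm behind it (env.tcp_to_tips is the distance from the TCP to the fingertips, in m); z points along the fingers, y is the line along which they close (so a half turn about z gives the same grasp; the last joint's range is limited). The gripper opens to 85 mm and grips with 20 to 120 N. Pads are 22 mm wide; open, the fingers measure 114 mm over their backs; the gripper's body (76 mm by 85 mm) begins 54 mm behind the grasp point. The pads swing forward as they close: fully open they stand 13 mm farther back than shut.
Start: joints at [1.219, 0.124, 1.65, -0, 1.367, -0.083], TCP at [0.173, 0.627, 0.239] pointing down, gripper open.
Joint ranges: [-2.61, 2.61], [-1.02, 2.33], [0.03, 2.71], [-1.35, 4.49], [0.32, 2.68], [-2.91, 2.91]. Speed limits (rad/s): [2.57, 2.57, 3.14, 3.14, 3.14, 3.14].

## Interface

Orientations are given as a unit quaternion [x, y, z, w].
In Python, from plant import env gives the robot as it stands.
- The arm moves only by the tool jog_arm, never from a script. Its argument "rows" is a list of rows, each an object with "rot": the turn, a rotation vector about the tool's x, y, z in degrees, a list of three; "travel": the shift along the tool's x, y, z in cm, a list of three; "grip": the closure, from 0 (fully open) to 1 (shut). A call has 1 to 8 rows; each row is the pose to reach, as a shift and turn from the pose commanded when the call began, along the tool's axes at that moment; what a row does not reach only later rows make up. A row lasts 1/12 s, in which the tool goes at most 41.7 mm and 7.16 degrees, less where a joint would pass 70% of its speed; a pose out of reach is approached as far as the arm can. A call with a gripper value outside its range is refused whole. The fingers move at their own pace and stop on an object; the grip force is fixed at half the most. Time passes only in rows, so rows that repeat a pose let the fingers close. It gives the time, the measured TCP pose, the force, the opening and the grip force at its end, in the units of the state.
- env.sense(): the state, without advancing time (a new reading comes with each control period).
- env.get_image(name): name is "scene" or "top" or "wrist"; returns the picture (480x640x3 uint8, blue, green, red); there is no depth.
- env.camera_params(name): a dict with "mtx" (3x3 intrinsics, pixels), "rvec" (rotation vector, rad) and "tvec" (3), from world to camera coordinates, as OpenCV has them; the wrist camera has in their place "hand_eye" (4x4, takes a point from camera to tool coordinates, whose origin is the TCP and whose axes are the flange's). Camera axes: x right, y down, z forward; pixel columns grow to the right and rows downward; lengths in m; the calibration is good to about 2 mm. A picture is of the moment at which its call begins: read the wrist's pose just before it. camera_params takes no time and is no camera call.
- env.finish_job(): hands the job in; it is judged then, once.
The state is a dict: "t": time; "qpos": joint angles; "qvel": joint speeds; "joint_torque": joint torques, N m; "tool_pos": TCP position; "ee_rot": TCP orientation; "contact_force": force on the tool from outside, world axes, zero at the start; "ft_torque": the same for the moment, N m; "opening": opening from 0.0 (shut) to 1.0 (fully open); "grip_force": force on a finger pad.
Only numpy, scipy, OpenCV 4.12 (cv2) and the standard library are available. Lean on these libraries where they do the work, as an engineer would, in place of code of your own. Each camera call takes 0.05 s, during which the arm holds its last target. There are 200 camera calls.

## Task

Two status flags stand on the table, one on each side of the tray: one has a round paddle, the other a square one. With the fingertips, turn the round paddle up and over its hinge until it lies flat on the other side of its stand, showing the face with the check mark. Do not pinch the paddle, do not shove, tip or lift the loose stands, and leave the square flag, the tray's contents and the marker pen as they are.

Things in the scene. Friction and masses are not known exactly. Their poses are not given: they have to be found in the camera images.
- stand_round: stand of the round flag: loose, 0.95 kg, grey base plate 120 x 125 x 10 mm. Origin at the centre of its underside, on the table. x points (roughly away from the robot) from the side where the paddle lies first to the side where it must end, y along the hinge, z up. Hinge axis 80 mm above the origin, between two cheeks 92 mm high, their outsides 115 mm apart
- flag_round (a joint): hinge angle of the round paddle, rad: 0 = flat on the near rest (stand's -x side), plain face up; 1.57 = upright; 3.14 = flat on the far rest, check mark up; stops at 0 and 3.14. Starts at 0 to 0.3. Hinge friction (0.04 N m, more than the paddle's weight turns): it stays where it is left and never falls over; about 1 N at the free edge turns it
- flag_round_edge (a point): middle of the free edge of the round paddle, half-way through its 8 mm thickness, 95 mm from the hinge axis; z of the point is the normal of the plain face, -x points from the hinge to the edge
- flag_round_hinge (a point): middle of the round paddle's hinge axis, 80 mm above the table. Two rests, 50 mm wide in y, 76 mm high, stand 30 mm before and 30 mm behind the axis; beneath the outer 55 mm of a lying paddle the space is open down to the base plate and table. The white plastic paddle: disc 90 mm across, centred 50 mm from the hinge, 8 mm thick
- stand_square: stand of the square flag: loose, 0.95 kg, grey base plate 120 x 125 x 10 mm. Origin at the centre of its underside, on the table. x points (roughly away from the robot) from the side where the paddle lies first to the side where it must end, y along the hinge, z up. Hinge axis 80 mm above the origin, between two cheeks 92 mm high, their outsides 115 mm apart
- flag_square (a joint): hinge angle of the square paddle, rad: 0 = flat on the near rest (stand's -x side), plain face up; 1.57 = upright; 3.14 = flat on the far rest, check mark up; stops at 0 and 3.14. Starts at 0 to 0.3. Hinge friction (0.04 N m, more than the paddle's weight turns): it stays where it is left and never falls over; about 1 N at the free edge turns it
- flag_square_edge (a point): middle of the free edge of the square paddle, half-way through its 8 mm thickness, 95 mm from the hinge axis; z of the point is the normal of the plain face, -x points from the hinge to the edge
- flag_square_hinge (a point): middle of the square paddle's hinge axis, 80 mm above the table. Two rests, 50 mm wide in y, 76 mm high, stand 30 mm before and 30 mm behind the axis; beneath the outer 55 mm of a lying paddle the space is open down to the base plate and table. The white plastic paddle: plate 90 mm wide along the hinge, reaching from 1 to 95 mm from the hinge, 8 mm thick
- round_plain_face: 4 mm thick, one half of the round paddle (its two faces are back to back); origin at the middle of the hinge axis, x pointing from the free edge to the hinge, y along the hinge; bare white plastic, the upper half at the start
- round_tick_face: 4 mm thick, one half of the round paddle (its two faces are back to back); origin at the middle of the hinge axis, x pointing from the free edge to the hinge, y along the hinge; carries a flat black check mark, raised 1 mm, the lower half at the start
- tape_roll: roll of packing tape, 105 mm across, 48 mm high, lying at the far end of the tray; origin at the centre of its underside; a bystander
- labels: stack of pink labels, 85 x 103 x 9 mm, lying in the tray; origin at the centre of its underside; a bystander
- tweezers: steel tweezers, 126 mm long, 10 mm high, at the near end of the tray; origin at the centre of their underside; a bystander
- marker: blue and white marker pen, 131 mm long, 17 mm high, lying on the table near the robot; origin at the centre of its underside; a bystander
- tray: cream moulded tray, 395 mm long (along x), 150 mm wide, rim 27 mm high, fixed to the table between the two stands; origin at the centre of its underside
Not all that is in view belongs to the job. What is shaped like the stand_round but brown is not meant.

How it is judged:
By the outcome, as a careful person would: the job done as asked, in the order asked, and still so for the second after the job is handed in, with the robot touching nothing.
It also fails if it takes over 43 s, if anything falls off the work surface, if the arm or the gripper's body presses on something with over 40 N, if the wrist force passes 120 N, or if a joint passes its speed limit or range.

## Working session

There is one attempt and no reset: what is moved stays moved. The work goes in short steps, Python scripts to look and compute and a tool call to move; the robot and the scene stay as the last step left them, time stands still between calls to the robot, and variables do not carry over. Pictures are saved under pics/ and viewed, at most 10 in all, crops included, and the job is handed in when it is done.

Besides the shell and the picture viewer there is one more tool, called as name(argument=value, ...), one argument or row to a line, values as JSON. jog_arm: Moves the arm, as the interface text tells. Its arguments: {"type":"object","properties":{"rows":{"type":"array"}},"required":["rows"]}

```bash
ls; mkdir -p pics; python3 - <<'E'
from plant import env
import cv2
s=env.sense();print(s['t'],s['tool_pos'],s['ee_rot'],env.tcp_to_tips)
a=env.get_image("scene");b=env.get_image("top")
cv2.imwrite("pics/scene0.png",a);cv2.imwrite("pics/top0.png",b)
for n in("scene","top"):print(env.camera_params(n))
print(env.camera_params("wrist"))
E
```

```text
pics
0.0 [0.17244552 0.62608864 0.23804755] [ 1.34014953e-01  9.90978753e-01 -1.02441102e-03 -2.32485281e-04] 0.008
{'mtx': array([[547.12544077,   0.        , 320.261101  ],
       [  0.        , 547.12544077, 242.8452587 ],
       [  0.        ,   0.        ,   1.        ]]), 'rvec': array([ 1.9862729 , -1.14109232,  0.52837664]), 'tvec': array([-0.23743704,  0.30762082,  0.78500176])}
{'mtx': array([[439.25167395,   0.        , 312.56326101],
       [  0.        , 439.25167395, 241.18232781],
       [  0.        ,   0.        ,   1.        ]]), 'rvec': array([ 2.17104691, -2.14291537,  0.07950661]), 'tvec': array([-0.0010732 ,  0.48864561,  1.00293303])}
{'mtx': array([[405.10131233,   0.        , 318.21843107],
       [  0.        , 405.10131233, 234.17199506],
       [  0.        ,   0.        ,   1.        ]]), 'hand_eye': array([[ 3.41731537e-05, -9.50419181e-01, -3.10971668e-01,
         7.90552124e-02],
       [ 9.99999746e-01, -1.88865619e-04,  6.87119353e-04,
        -4.26178666e-04],
       [-7.11783270e-04, -3.10971613e-01,  9.50418934e-01,
        -1.36582761e-01],
       [ 0.00000000e+00,  0.00000000e+00,  0.00000000e+00,
         1.00000000e+00]])}
```

View pics/scene0.png

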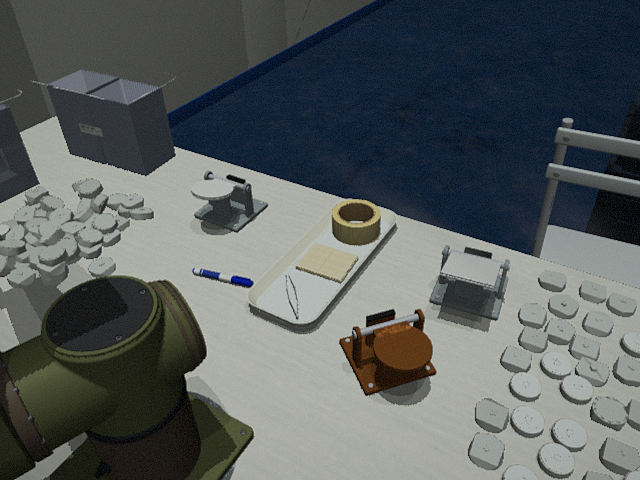

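View pics/top0.png

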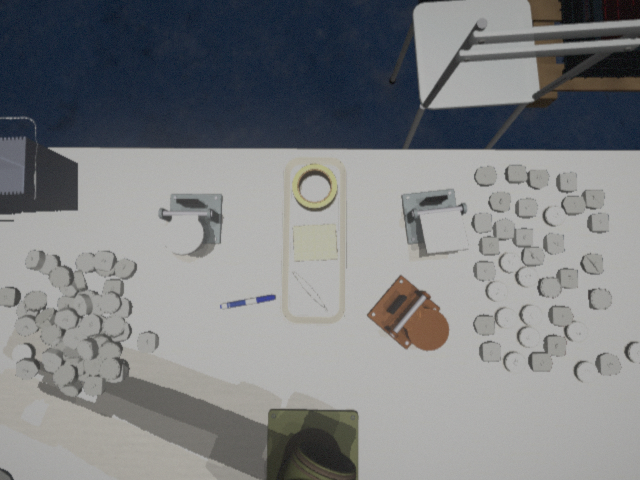

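The round flag is the left one: in the top view the paddle is at (187,235), the hinge bar at (187,213) and the base plate spans u 170–222, v 194–243. Brown decoy at (412,315), square flag at (440,225).

```bash
cat > h.py <<'E'
from plant import env
import cv2, numpy as np
from scipy.spatial.transform import Rotation as R
def cam(n,s=None):
    p=env.camera_params(n);K=p['mtx']
    if n=='wrist':
        T=np.eye(4);T[:3,:3]=R.from_quat(s['ee_rot']).as_matrix();T[:3,3]=s['tool_pos'];T=T@p['hand_eye'];return K,T[:3,:3],T[:3,3]
    r=cv2.Rodrigues(p['rvec'])[0];return K,r.T,-r.T@p['tvec']
def plane(c,uv,z):
    K,r,o=c;d=r@np.linalg.inv(K)@[*uv,1];return o+d*(z-o[2])/d[2]
def proj(c,P):
    K,r,o=c;q=K@(r.T@(np.array(P)-o));return q[:2]/q[2]
E
python3 - <<'E'
from h import *
t=cam('top');s=cam('scene')
print(t[2],s[2],proj(t,[.173,.627,.239]),proj(s,[.173,.627,.239]))
b=cv2.imread('pics/top0.png');a=cv2.imread('pics/scene0.png')
for p in [(171,194),(222,195),(221,243)]: print('base',plane(t,p,.01))
for p in [(160,213),(214,213)]: print('cheek',plane(t,p,.085))
print('disc',plane(t,(187,238),.08))
m=np.hstack([cv2.resize(b[180:265,140:240],(500,425),interpolation=cv2.INTER_CUBIC)[:, :400],cv2.resize(a[160:245,180:280],(400,425),interpolation=cv2.INTER_CUBIC)])
cv2.imwrite('pics/crop.png',m)
E
```

```text
[ 0.38570255 -0.02292527  1.04659368] [-0.23732346 -0.43650885  0.72136834] [-34.30293074 397.82127298] [-53.46236742 154.87363437]
base [0.60080238 0.34995957 0.01      ]
base [0.59945087 0.22575848 0.01      ]
base [0.48317334 0.22406263 0.01      ]
cheek [0.54186802 0.34576563 0.085     ]
cheek [0.54308434 0.224264   0.085     ]
disc [0.48689174 0.28407117 0.08      ]
```

View pics/crop.png

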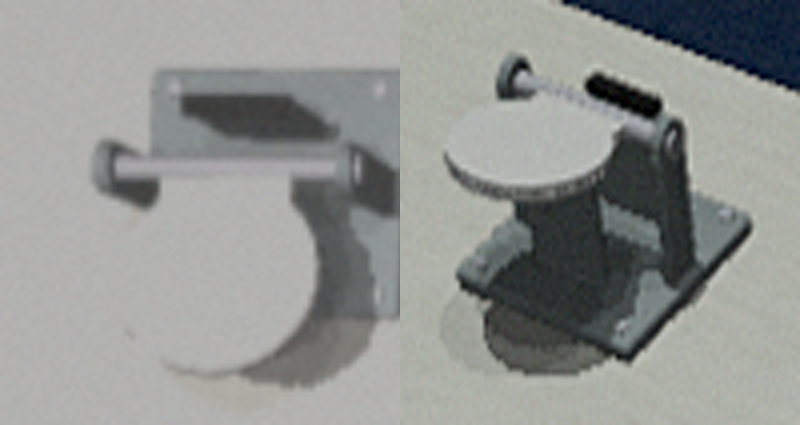

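Base corners agree with the plate (124 × 118 mm); hinge ≈ (0.542, 0.286, 0.08) from both base and cheeks, yaw ≈ 0. I'll go in under the free edge with closed, forward-pitched fingers.

```bash
cat >> h.py <<'E'
def pose(tip,pitch,az=28):
    p,a=np.radians([pitch,az]);h=np.array([np.cos(a),np.sin(a),0]);k=np.array([0,0,1.])
    z=h*np.cos(p)-k*np.sin(p);x=h*np.sin(p)+k*np.cos(p)
    M=np.c_[x,np.cross(z,x),z];return np.array(tip)-.008*z,M
def rel(p0,M0,p,M):
    return np.round(M0.T@(p-p0)*100,1),np.round(np.degrees(R.from_matrix(M0.T@M).as_rotvec()),0)
def now():
    s=env.sense();return s,np.array(s['tool_pos']),R.from_quat(s['ee_rot']).as_matrix()
E
python3 - <<'E'
from h import *
s,p,M=now()
A=pose([.42,.264,.22],90)
for w in [A]: print(rel(p,M,*w))
print(rel(*A,*pose([.42,.264,.16],30)))
b=cv2.imread('pics/scene0.png');c=cam('scene')
print(proj(c,[.542,.286+.0575,.085]),proj(c,[.542,.286-.0575,.085]))
E
```

```text
(array([-33.5, -28.3,   1.1]), array([ -0.,   0., 137.]))
(array([-0.7,  0. ,  6.4]), array([ 0., 60., -0.]))
[206.94984318 174.31249742] [247.80285706 187.53766888]
```

jog_arm(
  rows=[
    {"travel": [-33.5, -28.3, 1.0], "rot": [0, 0, 137], "grip": 1},
    {"travel": [-33.5, -28.3, 1.0], "rot": [0, 0, 137], "grip": 1},
    {"travel": [-33.5, -28.3, 1.0], "rot": [0, 0, 137], "grip": 1},
    {"travel": [-33.5, -28.3, 1.0], "rot": [0, 0, 137], "grip": 1},
    {"travel": [-33.5, -28.3, 1.0], "rot": [0, 0, 137], "grip": 1},
    {"travel": [-33.5, -28.3, 1.0], "rot": [0, 0, 137], "grip": 1},
    {"travel": [-33.5, -28.3, 1.0], "rot": [0, 0, 137], "grip": 1},
    {"travel": [-33.5, -28.3, 1.0], "rot": [0, 0, 137], "grip": 1},
  ],
)

```text
t: 0.77
tool_pos: [0.3614, 0.3498, 0.2312]
ee_rot: [0.595, 0.804, -0.0, -0.0]
contact_force: [-0.2, 0.4, -0.1]
opening: -0.003
grip_force: 0.0
```

```bash
python3 - <<'E'
from h import *
s,p,M=now();print(s['t'],p,s['qpos'])
print(rel(p,M,*pose([.42,.264,.22],90)))
E
```

```text
0.7667 [0.36135803 0.34976099 0.23124666] [ 6.62331190e-01 -2.02823642e-01  1.98075152e+00 -4.49616307e-05
  1.36405694e+00  3.66042162e-01]
(array([-9.9,  3.1,  0.3]), array([-0.,  0., 79.]))
```

jog_arm(
  rows=[
    {"travel": [-9.9, 3.1, 0.3], "rot": [0, 0, 79], "grip": 1},
    {"travel": [-9.9, 3.1, 0.3], "rot": [0, 0, 79], "grip": 1},
    {"travel": [-9.9, 3.1, 0.3], "rot": [0, 0, 79], "grip": 1},
    {"travel": [-9.9, 3.1, 0.3], "rot": [0, 0, 79], "grip": 1},
    {"travel": [-9.9, 3.1, 0.3], "rot": [0, 0, 79], "grip": 1},
    {"travel": [-9.9, 3.1, 0.3], "rot": [0, 0, 79], "grip": 1},
    {"travel": [-9.9, 3.1, 0.3], "rot": [0, 0, 79], "grip": 1},
    {"travel": [-9.9, 3.1, 0.3], "rot": [0, 0, 79], "grip": 1},
  ],
)

```text
t: 1.43
tool_pos: [0.4198, 0.2661, 0.2281]
ee_rot: [0.908, 0.42, -0.001, 0.0]
contact_force: [0.6, -0.5, 0.5]
opening: 0.001
grip_force: 0.0
```

```bash
python3 - <<'E'
from h import *
s,p,M=now();print(s['t'],p,s['qpos'])
print(rel(p,M,*pose([.42,.264,.20],30)))
print(rel(p,M,*pose([.42,.264,.22],90)))
E
```

```text
1.4333 [0.41975548 0.26605502 0.2281467 ] [ 4.56866588e-01 -2.14630264e-01  1.99593094e+00 -7.60791018e-06
  1.36133721e+00  1.16144709e+00]
(array([-0.8, -0.1,  2.4]), array([-11.,  59.,  20.]))
(array([-0.1,  0.2,  0. ]), array([-0.,  0., 22.]))
```

jog_arm(
  rows=[
    {"travel": [-0.8, 0, 2.4], "rot": [-11, 59, 20], "grip": 1},
    {"travel": [-0.8, 0, 2.4], "rot": [-11, 59, 20], "grip": 1},
    {"travel": [-0.8, 0, 2.4], "rot": [-11, 59, 20], "grip": 1},
    {"travel": [-0.8, 0, 2.4], "rot": [-11, 59, 20], "grip": 1},
    {"travel": [-0.8, 0, 2.4], "rot": [-11, 59, 20], "grip": 1},
    {"travel": [-0.8, 0, 2.4], "rot": [-11, 59, 20], "grip": 1},
    {"travel": [-0.8, 0, 2.4], "rot": [-11, 59, 20], "grip": 1},
    {"travel": [-0.8, 0, 2.4], "rot": [-11, 59, 20], "grip": 1},
  ],
)

```text
t: 2.1
tool_pos: [0.4148, 0.2598, 0.205]
ee_rot: [0.858, 0.232, 0.443, -0.114]
contact_force: [-0.8, 1.5, -0.3]
opening: 0.001
grip_force: 0.0
```

```bash
python3 - <<'E'
from h import *
s,p,M=now();print(s['t'],p,s['qpos'],np.degrees(np.arcsin(-M[2,2])))
print(rel(p,M,*pose([.42,.264,.15],30)))
E
```

```text
2.1 [0.4147822  0.25977018 0.20498403] [ 0.39645418 -0.78597282  2.58916843  0.24940479  0.40232602  1.25913757] 35.53266413705937
(array([-4.2, -0.2,  2.9]), array([-1.,  6.,  2.]))
```

```bash
python3 - <<'E'
from h import *
s,p,M=now()
print(rel(p,M,*pose([.42,.264,.10],36)),rel(p,M,*pose([.42,.264,.037],36)))
E
```

```text
(array([-8.1, -0.2,  5.8]), array([-1., -0.,  2.])) (array([-13.3,  -0.3,   9.5]), array([-1., -0.,  2.]))
```

jog_arm(
  rows=[
    {"travel": [-4, 0, 2.9], "rot": [-1, 0, 2], "grip": 1},
    {"travel": [-8, -0.2, 5.8], "rot": [-1, 0, 2], "grip": 1},
    {"travel": [-10, -0.2, 7.2], "rot": [-1, 0, 2], "grip": 1},
    {"travel": [-12, -0.3, 8.6], "rot": [-1, 0, 2], "grip": 1},
    {"travel": [-13.3, -0.3, 9.5], "rot": [-1, 0, 2], "grip": 1},
    {"travel": [-13.3, -0.3, 9.5], "rot": [-1, 0, 2], "grip": 1},
    {"travel": [-13.3, -0.3, 9.5], "rot": [-1, 0, 2], "grip": 1},
    {"travel": [-13.3, -0.3, 9.5], "rot": [-1, 0, 2], "grip": 1},
  ],
)

```text
t: 2.77
tool_pos: [0.4163, 0.2233, 0.0736]
ee_rot: [0.859, 0.232, 0.432, -0.147]
contact_force: [0.5, 1.4, -1.6]
opening: -0.001
grip_force: 0.0
```

```bash
python3 - <<'E'
from h import *
s,p,M=now();print(s['t'],p+.008*M[:,2],s['qpos'],np.degrees(np.arcsin(-M[2,2])),np.degrees(np.arctan2(M[1,2],M[0,2])))
print(rel(p,M,*pose([.463,.287,.037],36)))
w=env.get_image('wrist');a=env.get_image('scene')
cv2.imwrite('pics/w1.png',np.hstack([cv2.resize(w,(400,300)),cv2.resize(a[100:280,80:320],(400,300))]))
E
```

```text
2.7667 [0.42170641 0.2269246  0.06894943] [ 1.98589848e-01 -5.28830719e-01  2.70580275e+00  1.40544463e+00
  3.20722269e-01  1.90410238e-03] 35.68454852270414 33.88760577914334
(array([ 1.2, -2.8,  7.4]), array([-5., -0., -0.]))
```

View pics/w1.png

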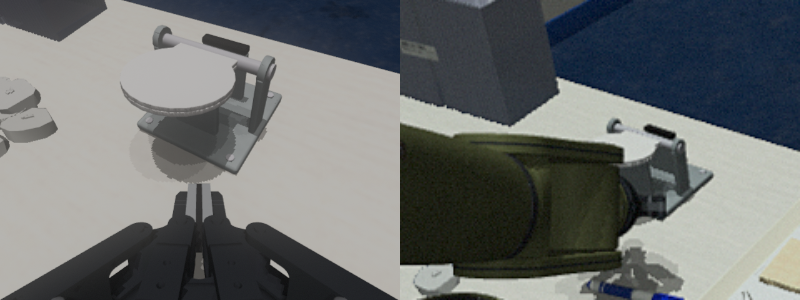

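The picture shows the disc flat on its near rest at (180,78) in the left half and the closed fingers at (200,190). The arm ran into q3/q5 limits here, so I'll come in from the tray side (azimuth about 60°), which unfolds the wrist.

```bash
python3 - <<'E'
from h import *
s,p,M=now()
print(rel(p,M,*pose([.428,.206,.12],33,60)))
t=cam('top');print(plane(t,(222,306),.01),plane(t,(275,297),.01),plane(t,(283,240),.027))
E
```

```text
(array([ 4.1,  2.2, -3.5]), array([ 21.,   2., -19.]))
[0.33448433 0.21642629 0.01      ] [0.35734894 0.09202964 0.01      ] [0.49034569 0.07442932 0.027     ]
```

jog_arm(
  rows=[
    {"travel": [4, 2, -3.5], "rot": [0, 0, 0], "grip": 1},
    {"travel": [4, 2, -3.5], "rot": [7, 0.7, -6], "grip": 1},
    {"travel": [4, 2, -3.5], "rot": [14, 1.4, -12], "grip": 1},
    {"travel": [4, 2, -3.5], "rot": [21, 2, -19], "grip": 1},
    {"travel": [4, 2, -3.5], "rot": [21, 2, -19], "grip": 1},
    {"travel": [4, 2, -3.5], "rot": [21, 2, -19], "grip": 1},
    {"travel": [4, 2, -3.5], "rot": [21, 2, -19], "grip": 1},
  ],
)

```text
t: 3.45
tool_pos: [0.4245, 0.2013, 0.1259]
ee_rot: [0.762, 0.441, 0.414, -0.231]
contact_force: [0.4, -0.4, -0.5]
opening: -0.001
grip_force: 0.0
```

```bash
cat >> h.py <<'E'
def st():
    s,p,M=now();print(s['t'],'tip',np.round(p+.008*M[:,2],4),'q',np.round(s['qpos'],2),'pitch/az/roll',np.round(np.degrees([np.arcsin(-M[2,2]),np.arctan2(M[1,2],M[0,2]),M[2,1]]),1),np.round(s['contact_force'],1));return s,p,M
E
python3 - <<'E'
from h import *
s,p,M=st()
for z in(.08,.037):print(rel(p,M,*pose([.428,.206,z],33,60)))
E
```

```text
3.45 tip [0.4279 0.207  0.1215] q [-0.14 -0.44  2.57  1.2   0.97 -0.34] pitch/az/roll [33.3 59.2  0.7] [ 0.4 -0.4 -0.5]
(array([-3.5,  0. ,  2.2]), array([1., 0., 0.]))
(array([-7.1, -0. ,  4.6]), array([1., 0., 0.]))
```

jog_arm(
  rows=[
    {"travel": [-2, 0, 1.2], "rot": [1, 0, 0], "grip": 1},
    {"travel": [-4, 0, 2.5], "rot": [1, 0, 0], "grip": 1},
    {"travel": [-6, 0, 3.8], "rot": [1, 0, 0], "grip": 1},
    {"travel": [-7.1, 0, 4.6], "rot": [1, 0, 0], "grip": 1},
    {"travel": [-7.1, 0, 4.6], "rot": [1, 0, 0], "grip": 1},
    {"travel": [-7.1, 0, 4.6], "rot": [1, 0, 0], "grip": 1},
  ],
)

```text
t: 3.95
tool_pos: [0.4231, 0.2023, 0.0408]
ee_rot: [0.759, 0.445, 0.41, -0.24]
contact_force: [-1.0, -0.1, 0.4]
opening: 0.002
grip_force: 0.0
```

```bash
python3 - <<'E'
from h import *
s,p,M=st()
print(rel(p,M,*pose([.45,.245,.037],33,60)),rel(p,M,*pose([.468,.275,.037],33,60)))
w=env.get_image('wrist');a=env.get_image('scene')
cv2.imwrite('pics/w2.png',np.hstack([cv2.resize(w,(400,300)),cv2.resize(a[100:280,80:320],(400,300))]))
E
```

```text
3.95 tip [0.4264 0.2081 0.0364] q [-0.15 -0.16  2.56  1.38  0.92 -0.66] pitch/az/roll [33.3 60.7  0.1] [-1.  -0.1  0.4]
(array([2.4, 0.3, 3.6]), array([-1.,  0.,  0.])) (array([4.4, 0.4, 6.5]), array([-1.,  0.,  0.]))
```

View pics/w2.png

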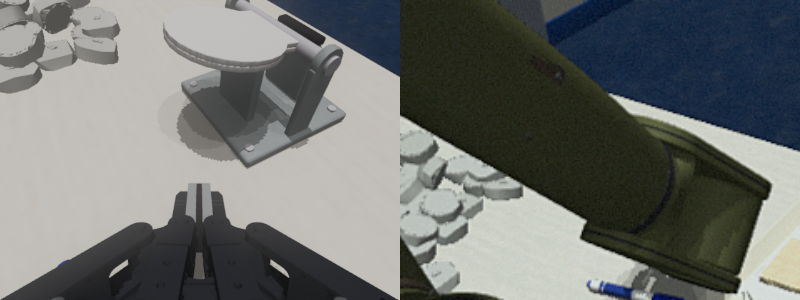

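Fingers are level with the open space under the disc, with nothing in the way; the disc is at (225,40) and the base corner at (248,160). Inserting.

jog_arm(
  rows=[
    {"travel": [1.2, 0.1, 1.8], "rot": [-1, 0, 0], "grip": 1},
    {"travel": [2.4, 0.2, 3.6], "rot": [-1, 0, 0], "grip": 1},
    {"travel": [3.4, 0.3, 5.0], "rot": [-1, 0, 0], "grip": 1},
    {"travel": [4.4, 0.4, 6.5], "rot": [-1, 0, 0], "grip": 1},
    {"travel": [4.4, 0.4, 6.5], "rot": [-1, 0, 0], "grip": 1},
    {"travel": [4.4, 0.4, 6.5], "rot": [-1, 0, 0], "grip": 1},
  ],
)

```text
t: 4.55
tool_pos: [0.4672, 0.2687, 0.0446]
ee_rot: [0.759, 0.443, 0.416, -0.232]
contact_force: [0.3, -0.4, 0.3]
opening: 0.001
grip_force: 0.0
```

```bash
cat >> h.py <<'E'
H=np.array([.542,.286,.08])
def arc(p,M,ths,r0,d,pit,az,y):
    for th,pt,a,r in zip(ths,pit,az,r0):
        t=np.radians(th);q=H+[-r*np.cos(t)-d*np.sin(t),0,r*np.sin(t)-d*np.cos(t)];q[1]=y
        tr,ro=rel(p,M,*pose(q,pt,a));print(th,np.round(q,3),tr.tolist(),ro.tolist())
E
python3 - <<'E'
from h import *
s,p,M=st()
arc(p,M,[0,10,20,30,40,50,60,70],[.074]*8,.025,[33]*8,[60]*8,.275)
E
```

```text
4.55 tip [0.4706 0.2744 0.0403] q [ 0.06 -0.05  2.46  1.55  0.77 -0.67] pitch/az/roll [33.1 59.4  1. ] [ 0.3 -0.4  0.3]
0 [0.468 0.275 0.055] [1.2, -0.2, -0.9] [1.0, 0.0, 1.0]
10 [0.465 0.275 0.068] [2.2, -0.5, -1.7] [1.0, 0.0, 1.0]
20 [0.464 0.275 0.082] [3.3, -0.5, -2.5] [1.0, 0.0, 1.0]
30 [0.465 0.275 0.095] [4.5, -0.4, -3.2] [1.0, 0.0, 1.0]
40 [0.469 0.275 0.108] [5.7, -0.0, -3.7] [1.0, 0.0, 1.0]
50 [0.475 0.275 0.121] [6.9, 0.5, -4.1] [1.0, 0.0, 1.0]
60 [0.483 0.275 0.132] [8.0, 1.2, -4.4] [1.0, 0.0, 1.0]
70 [0.493 0.275 0.141] [9.1, 2.1, -4.5] [1.0, 0.0, 1.0]
```

jog_arm(
  rows=[
    {"travel": [0.6, -0.1, -0.5], "rot": [1, 0, 1], "grip": 1},
    {"travel": [1.2, -0.2, -0.9], "rot": [1, 0, 1], "grip": 1},
    {"travel": [1.7, -0.4, -1.3], "rot": [1, 0, 1], "grip": 1},
    {"travel": [2.2, -0.5, -1.7], "rot": [1, 0, 1], "grip": 1},
    {"travel": [2.7, -0.5, -2.1], "rot": [1, 0, 1], "grip": 1},
    {"travel": [3.3, -0.5, -2.5], "rot": [1, 0, 1], "grip": 1},
    {"travel": [3.9, -0.5, -2.9], "rot": [1, 0, 1], "grip": 1},
    {"travel": [4.5, -0.4, -3.2], "rot": [1, 0, 1], "grip": 1},
  ],
)

```text
t: 5.22
tool_pos: [0.4606, 0.2676, 0.0983]
ee_rot: [0.762, 0.439, 0.41, -0.242]
contact_force: [-0.7, -0.1, -0.7]
opening: 0.004
grip_force: 0.3
```

```bash
python3 - <<'E'
from h import *
s,p,M=st()
arc(p,M,[40,50,60,70,80,90],[.074]*8,.025,[33,34,35,37,39,41],[60]*8,.275)
w=env.get_image('wrist');a=env.get_image('top')
cv2.imwrite('pics/w3.png',np.hstack([cv2.resize(w,(400,300)),cv2.resize(a[150:270,120:280],(400,300))]))
E
```

```text
5.2167 tip [0.4639 0.2734 0.0939] q [ 0.05 -0.21  2.47  1.38  0.8  -0.42] pitch/az/roll [33.2 60.5 -0.5] [-0.7 -0.1 -0.7]
40 [0.469 0.275 0.108] [1.4, 0.4, -0.5] [-0.0, 0.0, -0.0]
50 [0.475 0.275 0.121] [2.6, 0.9, -0.9] [-0.0, -1.0, -0.0]
60 [0.483 0.275 0.132] [3.8, 1.6, -1.1] [-0.0, -2.0, -0.0]
70 [0.493 0.275 0.141] [4.9, 2.4, -1.3] [-0.0, -4.0, -0.0]
80 [0.505 0.275 0.149] [5.9, 3.4, -1.2] [-0.0, -6.0, -0.0]
90 [0.517 0.275 0.154] [6.7, 4.5, -1.0] [-0.0, -8.0, -0.0]
```

View pics/w3.png

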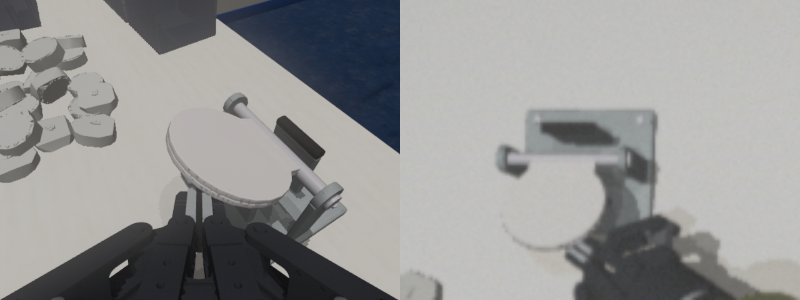

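The disc is being lifted on the fingers (contact near (205,195)) and the base plate sits where it was. Continuing the arc.

jog_arm(
  rows=[
    {"travel": [0.7, 0.2, -0.3], "rot": [0, 0, 0], "grip": 1},
    {"travel": [1.4, 0.4, -0.5], "rot": [0, 0, 0], "grip": 1},
    {"travel": [2.0, 0.6, -0.7], "rot": [0, 0, 0], "grip": 1},
    {"travel": [2.6, 0.9, -0.9], "rot": [0, -1, 0], "grip": 1},
    {"travel": [3.2, 1.2, -1.0], "rot": [0, -2, 0], "grip": 1},
    {"travel": [3.8, 1.6, -1.1], "rot": [0, -2, 0], "grip": 1},
    {"travel": [4.4, 2.0, -1.2], "rot": [0, -3, 0], "grip": 1},
    {"travel": [4.9, 2.4, -1.3], "rot": [0, -4, 0], "grip": 1},
  ],
)

```text
t: 5.98
tool_pos: [0.4907, 0.2701, 0.1461]
ee_rot: [0.776, 0.447, 0.382, -0.227]
contact_force: [-0.4, -0.2, -1.7]
opening: -0.002
grip_force: 0.3
```

```bash
python3 - <<'E'
from h import *
s,p,M=st()
arc(p,M,[80,90,100,110],[.074,.072,.070,.068],.02,[39,42,46,50],[60]*8,.275)
w=env.get_image('wrist');a=env.get_image('top')
cv2.imwrite('pics/w4.png',np.hstack([cv2.resize(w,(400,300)),cv2.resize(a[150:270,120:280],(400,300))]))
E
```

```text
5.9833 tip [0.4938 0.2756 0.1413] q [ 0.08 -0.25  2.36  1.16  0.8  -0.16] pitch/az/roll [37.2 60.6 -0.6] [-0.4 -0.2 -1.7]
80 [0.509 0.275 0.149] [1.1, 1.4, 0.1] [-1.0, -2.0, -0.0]
90 [0.522 0.275 0.152] [1.8, 2.5, 0.4] [-1.0, -5.0, -0.0]
100 [0.534 0.275 0.152] [2.2, 3.5, 0.9] [-1.0, -9.0, -0.0]
110 [0.546 0.275 0.151] [2.5, 4.6, 1.5] [-1.0, -13.0, -0.0]
```

View pics/w4.png

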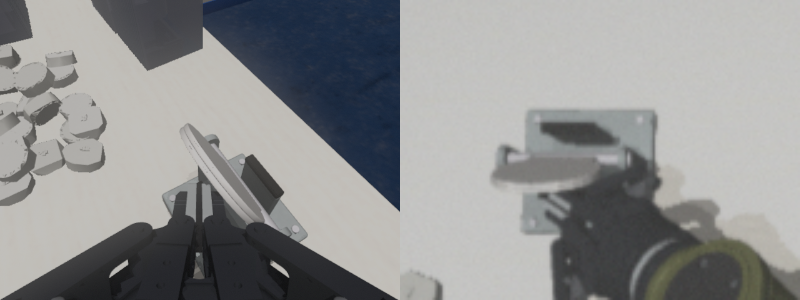

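jog_arm(
  rows=[
    {"travel": [0.6, 0.7, 0.1], "rot": [-1, -1, 0], "grip": 1},
    {"travel": [1.1, 1.4, 0.1], "rot": [-1, -2, 0], "grip": 1},
    {"travel": [1.5, 2.0, 0.2], "rot": [-1, -4, 0], "grip": 1},
    {"travel": [1.8, 2.5, 0.4], "rot": [-1, -5, 0], "grip": 1},
    {"travel": [2.0, 3.0, 0.6], "rot": [-1, -7, 0], "grip": 1},
    {"travel": [2.2, 3.5, 0.9], "rot": [-1, -9, 0], "grip": 1},
    {"travel": [2.4, 4.0, 1.2], "rot": [-1, -11, 0], "grip": 1},
    {"travel": [2.5, 4.6, 1.5], "rot": [-1, -13, 0], "grip": 1},
  ],
)

```text
t: 6.75
tool_pos: [0.5438, 0.2708, 0.1559]
ee_rot: [0.816, 0.467, 0.295, -0.168]
contact_force: [-0.9, 0.2, -0.1]
opening: -0.004
grip_force: 0.2
```

```bash
python3 - <<'E'
from h import *
s,p,M=st()
arc(p,M,[120,130,140,150],[.068,.067,.066,.065],.018,[54,58,62,66],[60]*8,.275)
E
```

```text
6.75 tip [0.5464 0.2752 0.1497] q [ 0.15 -0.13  2.16  0.77  0.79  0.21] pitch/az/roll [50.2 59.4  0.1] [-0.9  0.2 -0.1]
120 [0.56  0.275 0.148] [0.5, 1.2, 0.6] [0.0, -4.0, -0.0]
130 [0.571 0.275 0.143] [0.6, 2.2, 1.3] [0.0, -8.0, -0.0]
140 [0.581 0.275 0.136] [0.6, 3.0, 2.2] [0.0, -12.0, -0.0]
150 [0.589 0.275 0.128] [0.5, 3.7, 3.1] [0.0, -16.0, -0.0]
```

jog_arm(
  rows=[
    {"travel": [0.3, 0.6, 0.3], "rot": [0, -2, 0], "grip": 1},
    {"travel": [0.5, 1.2, 0.6], "rot": [0, -4, 0], "grip": 1},
    {"travel": [0.6, 1.7, 1.0], "rot": [0, -6, 0], "grip": 1},
    {"travel": [0.6, 2.2, 1.3], "rot": [0, -8, 0], "grip": 1},
    {"travel": [0.6, 2.6, 1.7], "rot": [0, -10, 0], "grip": 1},
    {"travel": [0.6, 3.0, 2.2], "rot": [0, -12, 0], "grip": 1},
    {"travel": [0.6, 3.4, 2.6], "rot": [0, -14, 0], "grip": 1},
    {"travel": [0.5, 3.7, 3.1], "rot": [0, -16, 0], "grip": 1},
  ],
)

```text
t: 7.42
tool_pos: [0.5879, 0.2723, 0.1353]
ee_rot: [0.85, 0.486, 0.179, -0.102]
contact_force: [0.2, -0.1, 0.3]
opening: -0.004
grip_force: 0.2
```

```bash
python3 - <<'E'
from h import *
s,p,M=st()
arc(p,M,[160,170,180],[.065]*3,.014,[70,74,78],[60]*8,.275)
arc(p,M,[180],[.065]*3,.005,[78],[60]*8,.275)
w=env.get_image('wrist');a=env.get_image('top')
cv2.imwrite('pics/w5.png',np.hstack([cv2.resize(w,(400,300)),cv2.resize(a[150:270,120:280],(400,300))]))
E
```

```text
7.4167 tip [0.5896 0.275  0.128 ] q [0.23 0.05 1.96 0.39 0.88 0.55] pitch/az/roll [66.2 59.3  0.1] [ 0.2 -0.1  0.3]
160 [0.598 0.275 0.115] [-0.1, 0.8, 1.3] [0.0, -4.0, -0.0]
170 [0.604 0.275 0.105] [-0.2, 1.2, 2.4] [0.0, -8.0, -0.0]
180 [0.607 0.275 0.094] [-0.4, 1.5, 3.5] [0.0, -12.0, -0.0]
180 [0.607 0.275 0.085] [-0.8, 1.5, 4.3] [0.0, -12.0, -0.0]
```

View pics/w5.png

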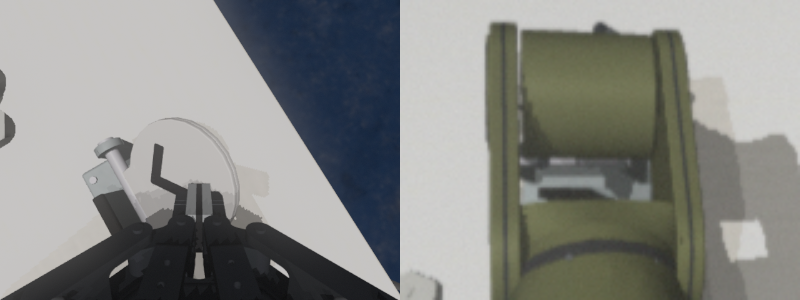

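The check mark shows at (165,175) with the paddle past upright, fingertips on its face at (200,195). Pressing it gently down.

jog_arm(
  rows=[
    {"travel": [0, 0.4, 0.7], "rot": [0, -2, 0], "grip": 1},
    {"travel": [-0.1, 0.8, 1.3], "rot": [0, -4, 0], "grip": 1},
    {"travel": [-0.1, 1.0, 1.9], "rot": [0, -6, 0], "grip": 1},
    {"travel": [-0.2, 1.2, 2.4], "rot": [0, -8, 0], "grip": 1},
    {"travel": [-0.3, 1.4, 2.9], "rot": [0, -10, 0], "grip": 1},
    {"travel": [-0.4, 1.5, 3.5], "rot": [0, -12, 0], "grip": 1},
    {"travel": [-0.5, 1.5, 3.8], "rot": [0, -12, 0], "grip": 1},
    {"travel": [-0.6, 1.5, 4.0], "rot": [0, -12, 0], "grip": 1},
  ],
)

```text
t: 8.18
tool_pos: [0.6058, 0.2739, 0.096]
ee_rot: [0.864, 0.494, 0.09, -0.051]
contact_force: [0.7, 0.6, -0.0]
opening: 0.004
grip_force: 0.2
```

```bash
python3 - <<'E'
from h import *
s,p,M=st()
arc(p,M,[180],[.065]*3,.005,[78],[60]*8,.275)
E
```

```text
8.1833 tip [0.6066 0.2753 0.0882] q [0.29 0.19 1.84 0.17 0.97 0.73] pitch/az/roll [78.1 59.3  0. ] [ 0.7  0.6 -0. ]
180 [0.607 0.275 0.085] [-0.1, 0.1, 0.3] [0.0, 0.0, -0.0]
```

jog_arm(
  rows=[
    {"travel": [0, 0, 0.1], "rot": [0, 0, 0], "grip": 1},
    {"travel": [0, 0, 0.2], "rot": [0, 0, 0], "grip": 1},
    {"travel": [-0.1, 0, 0.3], "rot": [0, 0, 0], "grip": 1},
    {"travel": [-0.1, 0, 0.3], "rot": [0, 0, 0], "grip": 1},
  ],
)

```text
t: 8.52
tool_pos: [0.6059, 0.2731, 0.0936]
ee_rot: [0.864, 0.493, 0.09, -0.05]
contact_force: [-0.0, -0.3, 0.3]
opening: -0.001
grip_force: 0.0
```

jog_arm(
  rows=[
    {"travel": [0, 0, 0.1], "rot": [0, 0, 0], "grip": 1},
    {"travel": [0, 0, 0.2], "rot": [0, 0, 0], "grip": 1},
    {"travel": [0, 0, 0.2], "rot": [0, 0, 0], "grip": 1},
  ],
)

```text
t: 8.77
tool_pos: [0.6063, 0.2734, 0.0931]
ee_rot: [0.864, 0.494, 0.09, -0.05]
contact_force: [-5.3, -3.8, 6.4]
opening: 0.001
grip_force: 3.6
```

Firm stop contact (6 N): the paddle is on its rest. Backing off upward.

jog_arm(
  rows=[
    {"travel": [0, 0, -0.5], "rot": [0, 0, 0], "grip": 1},
    {"travel": [0.5, 0, -3], "rot": [0, 0, 0], "grip": 1},
    {"travel": [1, 0, -6], "rot": [0, 0, 0], "grip": 1},
    {"travel": [2, 0, -9], "rot": [0, 0, 0], "grip": 1},
    {"travel": [2.5, 0, -12], "rot": [0, 0, 0], "grip": 1},
    {"travel": [-1, -3, -14], "rot": [0, 0, 0], "grip": 1},
    {"travel": [-5, -5, -15], "rot": [0, 0, 0], "grip": 1},
    {"travel": [-9, -7, -16], "rot": [0, 0, 0], "grip": 1},
  ],
)

```text
t: 9.43
tool_pos: [0.4977, 0.2144, 0.2306]
ee_rot: [0.863, 0.494, 0.091, -0.05]
contact_force: [-0.2, -1.1, 0.5]
opening: 0.001
grip_force: 0.0
```

jog_arm(
  rows=[
    {"travel": [-4, -3, 0], "rot": [0, 0, 0], "grip": 1},
    {"travel": [-8, -6, 0], "rot": [0, 0, 0], "grip": 1},
    {"travel": [-12, -9, 0], "rot": [0, 0, 0], "grip": 1},
    {"travel": [-15, -12, 0], "rot": [0, 0, 0], "grip": 1},
    {"travel": [-15, -12, 0], "rot": [0, 0, 0], "grip": 1},
    {"travel": [-15, -12, 0], "rot": [0, 0, 0], "grip": 1},
  ],
)

```text
t: 9.93
tool_pos: [0.317, 0.1481, 0.1963]
ee_rot: [0.864, 0.493, 0.09, -0.05]
contact_force: [0.4, -0.3, -0.3]
opening: 0.001
grip_force: 0.0
```

```bash
python3 - <<'E'
from h import *
st()
a=env.get_image('scene');b=env.get_image('top')
cv2.imwrite('pics/f.png',np.hstack([cv2.resize(b[150:330,120:360],(400,300)),cv2.resize(a[100:280,100:340],(400,300))]))
cv2.imwrite('pics/f_top.png',b)
E
```

```text
9.9333 tip [0.3178 0.1495 0.1885] q [ 0.16 -0.74  2.4   0.16  1.35  0.67] pitch/az/roll [78.1 58.7  0.2] [ 0.4 -0.3 -0.3]
```

View pics/f.png

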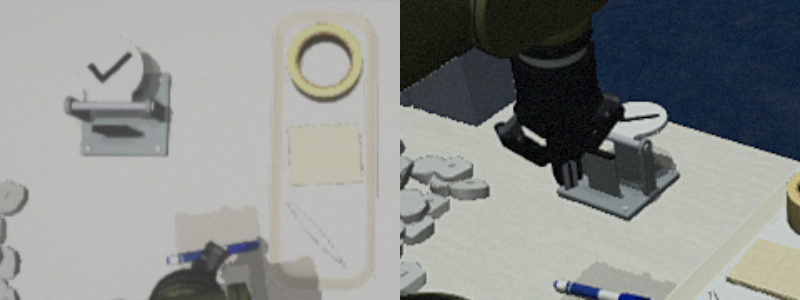

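The check mark shows on the disc at (110,65), the stand corners lie where they were at the start (±1 px), and tray and pen are undisturbed. Quick flatness check by projection.

```bash
python3 - <<'E'
from h import *
t=cam('top');s=cam('scene')
for th in (180,174,168):
    a=np.radians(th);u=np.array([-np.cos(a),0,np.sin(a)])
    print(th,[np.round(proj(c,H+.05*u+.045*(np.cos(k)*u+np.sin(k)*np.array([0,1,0]))),1).tolist() for c in(t,s) for k in (0,1.57,-1.57)])
E
python3 - <<'E'
import cv2
from h import *
b=cv2.imread('pics/f.png')
cv2.imwrite('pics/f2.png',cv2.resize(b[80:200,590:690],(600,600*120//100*5//6),interpolation=cv2.INTER_CUBIC))
E
```

```text
180 [[189.0, 172.1], [168.4, 191.5], [208.0, 191.8], [252.7, 163.8], [225.5, 167.7], [256.9, 177.5]]
174 [[187.6, 171.2], [167.6, 191.1], [207.4, 191.4], [252.1, 160.2], [225.1, 165.8], [256.6, 175.6]]
168 [[186.2, 170.7], [166.7, 191.0], [206.7, 191.3], [251.3, 156.8], [224.6, 164.0], [256.2, 173.7]]
```

View pics/f2.png

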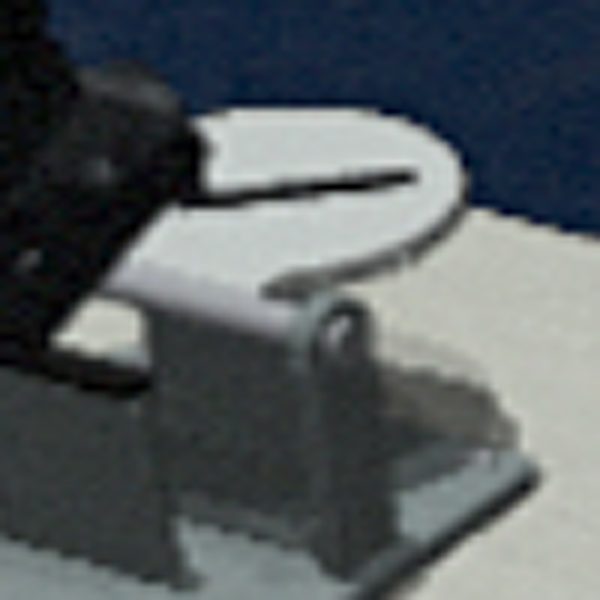

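The disc's upper rim sits at scene v≈160.6, which matches 180° (about 160) and not 174° (about 156). Handing in.

```bash
python3 -c "
from plant import env
print(env.finish_job())"
```

```text
the job is handed in; nothing more can be done
None
```

The round paddle was turned over its hinge with closed fingertips. It now lies flat on the far rest with the check mark up, its stand in its starting place and the arm clear; I handed the job in after about 10 s of robot time.

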